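Clear a stray sanding block from a gravity feed chute

ROBOT

A 7-joint arm with a two-finger parallel gripper is mounted at the origin on a cart in front of the work surface, level with it; the furniture and walls round the work are solid. World frame = base frame: x ahead of the robot, y to its left, z up, the work surface at z = 0. Lengths are in m, angles in rad, forces in N, time in s.
With the tool pointing down it reaches from about 0.425 to 0.875 m from the base axis. Payload 9.9 kg.
Tool frame: the origin (TCP) lies midway between the tips of the shut fingers; the grasp point (between the pads) lies 19 mm behind it; z points along the fingers, y is the line along which they close (so a half turn about z gives the same grasp; the last joint's range is limited). The gripper opens to 85 mm and grips with 20 to 120 N. Pads are 22 mm wide; open, the fingers measure 114 mm over their backs; the gripper's body (76 mm by 85 mm) begins 54 mm behind the grasp point. The pads swing forward as they close: fully open they stand 13 mm farther back than shut.
Start: joints at [-1.38, 0.576, 0.025, 1.437, -0.015, 1.129, -0.057], TCP at [0.183, 0.65, 0.203] pointing down, gripper open.
Joint ranges: [-2.76, 2.76], [-0.34, 2.15], [-1.52, 1.57], [0.19, 2.46], [-1.09, 4.23], [0.17, 1.99], [-2.82, 2.82]. Speed limits (rad/s): [2.22, 2.22, 3.01, 3.01, 3.14, 3.14, 3.14].

INTERFACE

Orientations are given as a unit quaternion [w, x, y, z].
In Python, from cell import manip gives the robot as it stands. The module is installed in compiled form; this text tells all that it offers.
- The arm moves only by the tool step_arm, never from a script. Its arguments are lists of equal length, an entry for each row: "jaw": the opening, from 0 (shut) to 1 (fully open); "xyz": the shift along the tool's x, y, z in m, a list of three; "rotation": the turn, a rotation vector about the tool's x, y, z in rad, a list of three. A call has 1 to 5 rows; each row is the pose to reach, as a shift and turn from the pose commanded when the call began, along the tool's axes at that moment; what a row does not reach only later rows make up. A row lasts 1/8 s, in which the tool goes at most 62.5 mm and 10.7 degrees, less where a joint would pass 70% of its speed; a pose out of reach is approached as far as the arm can. A call with a gripper value outside its range is refused whole. The fingers move at their own pace and stop on an object; "newtons" is the grip in N (left out, the last holds). Time passes only in rows, so rows that repeat a pose let the fingers close. It gives the time, the measured TCP pose, the force, the opening and the grip force at its end, in the units of the state.
- manip.read_state(): the state, without advancing time (a new reading comes with each control period).
- manip.get_image(name): name is "side" or "top"; returns a dict with "pixels" (480x640x3 uint8, red, green, blue), "fx", "fy", "cx", "cy" (pixels), "dist" ([k1, k2, p1, p2, k3] as OpenCV has them; the pictures are not rectified), "rvec" (rotation vector, rad) and "tvec" (3), from world to camera coordinates, as OpenCV has them. Camera axes: x right, y down, z forward; pixel columns grow to the right and rows downward; lengths in m; the calibration is good to about 2 mm. A picture is of the moment at which its call begins. There is no depth.
- manip.finish_job(): hands the job in; it is judged then, once.
The state is a dict: "clock": time; "joints": joint angles; "dq": joint speeds; "joint_torque": joint torques, N m; "tool_pos": TCP position; "tcp_rot": TCP orientation; "force": force on the tool from outside, world axes, zero at the start; "ft_torque": the same for the moment, N m; "gripper_width": finger opening in m; "gripper_force": force on a finger pad.
Only numpy, scipy, OpenCV 4.12 (cv2) and the standard library are available. Lean on these libraries where they do the work, as an engineer would, in place of code of your own. Each camera call takes 0.05 s, during which the arm holds its last target. There are 200 camera calls.

TASK

The feed chute has run dry: a cork sanding block that strayed in among the sign feet is stuck at the gauge bar with its nose under the lower keeper plate. Draw it back up the slope by feel and lift it, in line with the slope, through the opening between the two keeper plates without levering it up against the plates (they bend); let the two feet behind it run down to the stop, and lay the block flat, same side up, in the green tray. Do not drop it, and leave everything else on the bench alone.

Things in the scene. Friction and masses are not known exactly. Their poses are not given: they have to be found in the camera images.
- sanding_block: The stray cork sanding block, 60 mm wide, 112 long (its own y, up the chute), 36 high, about 0.1 to 0.17 kg. Origin: centre of its underside; z out of its top. It lies in the chute, lower end against the gauge bar, the feet leaning on its upper end. Grasp it across its 60 mm width, from square above the slope; its sides are bare down to 6 mm above the surface. Grip firmly: it pivots in weak pads.
- chute: Wooden gravity chute fixed to the bench. Origin: on the bench below the stop face; x points (level) up the chute, y to its left, z up. White running surface: starts at the stop 46 mm above the origin, rises along x at 20 degrees, 66 mm wide, 430 long. Cheeks 16 mm high, 6 mm beside the opening. Gauge bar across it 107 to 113 mm up the slope from the stop, 31.5 mm clear under it.
- chute_opening (a point): Point on the running surface, mid-channel, 197 mm up the slope from the stop: nominal middle of the 120 mm opening between two aluminium keeper plates (140 mm wide, 40 mm clear under, top edges at 53). Both sit on one frame set up to 13 mm up or down the slope from nominal; setting not reported. The 112 mm block can rise level only when wholly between them. x up the slope, z square off it.
- foot_1: Pale grooved plywood sign foot, 70 mm along the chute, 60 wide, 28 high, 85 g. It slides down by itself once the way is free. Origin: centre of its underside; x runs up the chute along the slope. The lower of the two.
- foot_2: Pale grooved plywood sign foot, 70 mm along the chute, 60 wide, 28 high, 85 g. It slides down by itself once the way is free. Origin: centre of its underside; x runs up the chute along the slope. The upper one.
- chute_place_1 (a point): Point on the running surface, mid-channel, 35 mm up the slope from the stop: where the underside of foot_1 belongs when the feet have run down. Axes as the chute.
- chute_place_2 (a point): Point on the running surface, mid-channel, 105 mm up the slope from the stop: where the underside of foot_2 belongs when the feet have run down. Axes as the chute.
- tool_tray: Shallow green tray fixed to the bench, outside 160 (x) x 150 (y) x 26 mm high, wall 4 mm, floor top 4 mm above the bench. Origin: centre of its underside, x along the 160 mm side. It is empty; the block fits in with room for the fingers.
- bottle_1: Small brown dropper bottle, 33 mm dia, 102 high, standing at the right; leave it alone. Origin: centre of its underside.
- bottle_2: Turquoise bottle, 64 mm dia, 182 high, standing at the right; leave it alone. Origin: centre of its underside.
- tape_1: Roll of masking tape lying flat, 96 mm dia, 25 high, at the right; leave it alone. Origin: centre of its underside.
- screw_tin: Closed yellow tin, 89 x 123 x 32 mm, at the right; leave it alone. Origin: centre of its underside.
- word_single_2: Cut-out wooden word, 41 x 120 x 6 mm, lying flat; leave it alone. Origin: centre of its underside.
- pen_1: Green pencil, 112 mm long, lying at the near left corner of the bench; leave it alone. Origin: centre of its underside.

How it is judged:
By the outcome, as a careful person would: the job done as asked, in the order asked, and still so for the second after the job is handed in, with the robot touching nothing.
It also fails if it takes over 42 s, if anything falls off the work surface, if the arm or the gripper's body presses on something with over 40 N, if the wrist force passes 120 N, or if a joint passes its speed limit or range.

## Working session

There is one attempt and no reset: what is moved stays moved. The work goes in short steps, Python scripts to look and compute and a tool call to move; the robot and the scene stay as the last step left them, time stands still between calls to the robot, and variables do not carry over. Pictures are saved under pics/ and viewed, at most 10 in all, crops included, and the job is handed in when it is done.

Besides the shell and the picture viewer there is one more tool, called after ">>>" as name(argument=value, ...), one argument or row to a line, values as JSON. step_arm: Moves the arm, as the interface text tells. Its arguments: {"type":"object","properties":{"jaw":{"type":"array","items":{"type":"number"}},"xyz":{"type":"array","items":{"type":"array","items":{"type":"number"}}},"rotation":{"type":"array","items":{"type":"array","items":{"type":"number"}}},"newtons":{"type":"number"}},"required":["jaw","xyz","rotation"]}

```bash
mkdir -p pics
python3 - <<'E'
from cell import manip
import cv2,numpy as np,pickle
s=manip.read_state()
for k in s: print(k,np.round(s[k],3))
d={}
for n in('side','top'):
    m=manip.get_image(n);d[n]=m
    cv2.imwrite(f'pics/{n}0.png',m['pixels'][:,:,::-1])
    R=cv2.Rodrigues(np.array(m['rvec']))[0]
    print(n,m['fx'],m['dist'],-R.T@np.array(m['tvec']).ravel(),R[2])
pickle.dump(d,open('im0.pkl','wb'))
E
```

```text
clock 0.0
joints [-1.38   0.577  0.025  1.438 -0.015  1.129 -0.057]
dq [-0.002  0.001  0.001  0.    -0.001 -0.001 -0.   ]
joint_torque [-0.0000e+00 -7.6575e+01  2.2510e+00 -2.8596e+01  1.6000e-02  1.3000e-02
 -0.0000e+00]
tool_pos [0.183 0.649 0.202]
tcp_rot [-0.     0.137  0.991 -0.001]
force [-0.553 -0.276 -0.01 ]
ft_torque [0.027 0.043 0.013]
gripper_force 0.0
gripper_width 0.086
side 480.4327628942037 [-0.04262385  0.          0.          0.          0.        ] [0.51433803 0.58947788 0.87006988] [ 0.02921839 -0.62149941 -0.78286958]
top 620.9922594201954 [0.0671492 0.        0.        0.        0.       ] [ 0.25821473 -0.03357485  1.51315035] [ 0.19071073 -0.00623857 -0.98162645]
```

View pics/side0.png

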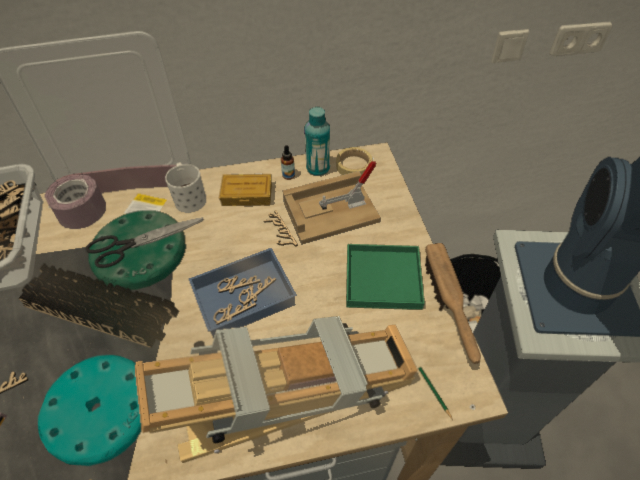

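View pics/top0.png

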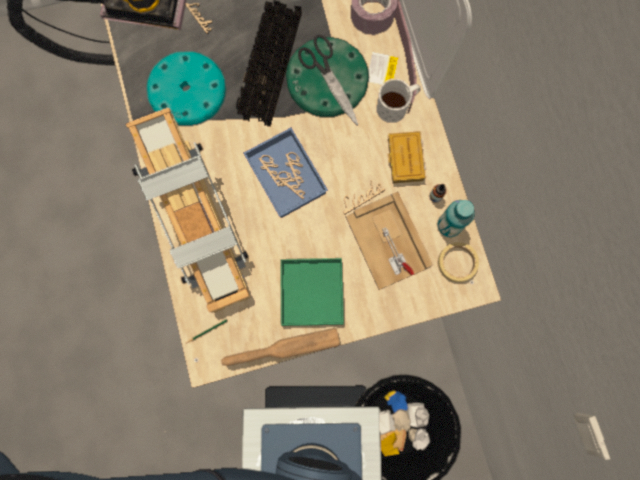

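The side view shows the chute from its stop at about (400,350) up to (140,395). The block is at (305,365) between the plates at (335,350) and (240,370), and the tray is at (385,275). In the top view the chute runs from (230,300) up to (150,125), the block is at (193,222) and the tray at (313,292).

Run:
```python
import cv2,pickle
d=pickle.load(open('im0.pkl','rb'))
a=d['side']['pixels'][:,:,::-1][310:450,130:430]
cv2.imwrite('pics/c1.png',cv2.resize(a,None,fx=2.66,fy=2.66,interpolation=cv2.INTER_CUBIC))
a=d['top']['pixels'][:,:,::-1][100:320,120:260]
a=cv2.rotate(a,cv2.ROTATE_90_CLOCKWISE)
cv2.imwrite('pics/c2.png',cv2.resize(a,None,fx=3.6,fy=3.6,interpolation=cv2.INTER_CUBIC))
```

```text
(no output)
```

View pics/c1.png

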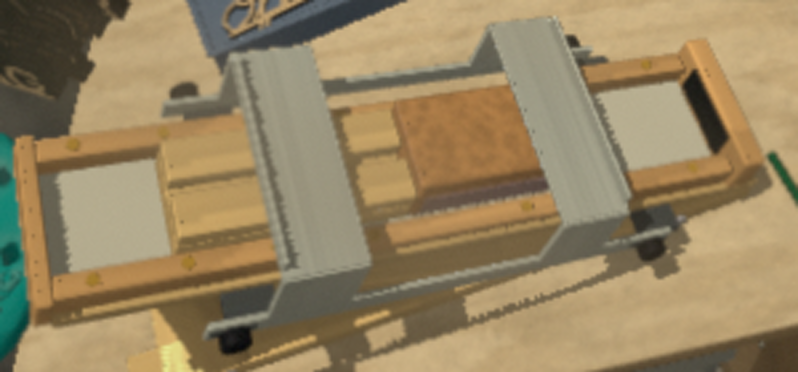

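View pics/c2.png

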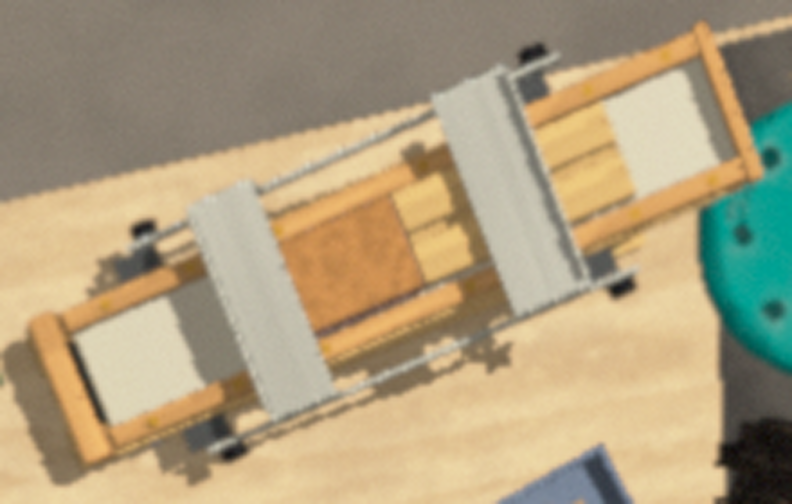

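The crops show the lower plate's upper edge at side-crop (490,28)-(565,225) and the upper plate's lower edge at (312,45)-(367,265). The block's upper end is at (397,100)-(417,190). In the top crop these are at (252,182)-(332,392), (433,98)-(520,315) and (390,193)-(425,285).

```bash
cat > h.py <<'E'
import cv2,pickle,numpy as np
from scipy.optimize import least_squares
from scipy.spatial.transform import Rotation as Ro
def proj(m,P):
    return cv2.projectPoints(np.asarray(P,float).reshape(-1,1,3),np.array(m['rvec']),np.array(m['tvec']),K(m),np.array(m['dist']))[0][:,0]
def K(m): return np.array([[m['fx'],0,m['cx']],[0,m['fy'],m['cy']],[0,0,1]])
def ray(m,uv,z):
    n=cv2.undistortPoints(np.asarray(uv,float).reshape(-1,1,2),K(m),np.array(m['dist']))[:,0]
    R=cv2.Rodrigues(np.array(m['rvec']))[0]; c=-R.T@np.array(m['tvec']).ravel()
    d=np.c_[n,np.ones(len(n))]@R
    return c+d*((z-c[2])/d[:,2])[:,None]
def chute(p,sth):
    s,t,h=np.asarray(sth,float).T; a=np.radians(20)
    x=s*np.cos(a)-h*np.sin(a); z=.046+s*np.sin(a)+h*np.cos(a); c,sn=np.cos(p[2]),np.sin(p[2])
    return np.c_[p[0]+c*x-sn*t,p[1]+sn*x+c*t,z]
E
cat > fit.py <<'E'
from h import *
d=pickle.load(open('im0.pkl','rb'))
S=lambda x,y:(x/2.66+130-.3,y/2.66+310-.3)
T=lambda x,y:(y/3.6+120-.4,319-x/3.6+.4)
# cam, pixel, (s,t,h), multiplies d
F=[]
for t,a,b,c,e in[(-.07,(490,28),(312,45),(557,18),(232,55)),(.07,(565,225),(367,265),(628,195),(288,272))]:
    F+=[('side',S(*a),(.137,t,.053),1),('side',S(*b),(.257,t,.053),1)]
for t,a,b in[(.07,(252,182),(433,98)),(-.07,(332,392),(520,315))]:
    F+=[('top',T(*a),(.137,t,.053),1),('top',T(*b),(.257,t,.053),1)]
F+=[('side',S(683,81),(0,-.033,0),0),('side',S(42,173),(.43,-.033,0),0),('top',T(75,342),(0,.033,0),0),('top',T(690,66),(.43,.033,0),0)]
F+=[('side',S(397,100),(.225,-.03,.036),0),('side',S(417,190),(.225,.03,.036),0),('top',T(390,193),(.225,.03,.036),0),('top',T(425,285),(.225,-.03,.036),0)]
def res(q,F=F):
    r=[]
    for c,uv,sth,k in F:
        P=chute(q,[(sth[0]+k*q[3],sth[1],sth[2])]); r.append(proj(d[c],P)[0]-uv)
    return np.array(r).ravel()
z=ray(d['top'],[T(75,342),T(690,66)],.05); print(z)
x0=[z[0][0],z[0][1],np.arctan2(*(z[1]-z[0])[1::-1]),0]
r=least_squares(res,x0,loss='soft_l1'); q=r.x
print(np.round(q,4))
for f,e in zip(F,res(q).reshape(-1,2)): print(f[0],f[2],np.round(e,1))
for c in('side','top'):
    sel=[f for f in F if f[0]==c]; print(c,np.round(least_squares(lambda q:res(q,sel),q,loss='soft_l1').x,4))
pickle.dump(q,open('q.pkl','wb'))
for c in('side','top'):
    hsv=cv2.cvtColor(d[c]['pixels'],cv2.COLOR_RGB2HSV); m=cv2.inRange(hsv,(60,120,40),(80,255,200))
    y0,y1,x0,x1=(235,315,335,435) if c=='side' else(250,335,270,355)
    k=np.zeros_like(m);k[y0:y1,x0:x1]=m[y0:y1,x0:x1]
    cn=max(cv2.findContours(k,0,2)[0],key=cv2.contourArea)
    for ep in (4,): 
        ap=cv2.approxPolyDP(cn,ep,True)[:,0]; w=ray(d[c],ap,.026); print(c,ap.tolist(),np.round(w,3).tolist(),w.mean(0))
E
python3 fit.py
```

```text
[[0.40417704 0.22194007 0.05      ]
 [0.82797294 0.41893028 0.05      ]]
[0.4136 0.1992 0.3781 0.0161]
side (0.137, -0.07, 0.053) [ 0.2 -3.9]
side (0.257, -0.07, 0.053) [-0.6 -3.2]
side (0.137, 0.07, 0.053) [-0.2 -2.7]
side (0.257, 0.07, 0.053) [ 0.8 -3.8]
top (0.137, 0.07, 0.053) [-2.3  0.1]
top (0.257, 0.07, 0.053) [-1.1  0.1]
top (0.137, -0.07, 0.053) [-1.3 -0.9]
top (0.257, -0.07, 0.053) [-0.8  1.1]
side (0, -0.033, 0) [-1.8  0.6]
side (0.43, -0.033, 0) [-2.5 -0.4]
top (0, 0.033, 0) [-3.1  1.4]
top (0.43, 0.033, 0) [-1.9 -2. ]
side (0.225, -0.03, 0.036) [-0.5 -0.3]
side (0.225, 0.03, 0.036) [ 2.2 -0.5]
top (0.225, 0.03, 0.036) [-0.4  1.2]
top (0.225, -0.03, 0.036) [-0.5  1.1]
side [0.411  0.2032 0.3708 0.0183]
top [0.4163 0.194  0.3924 0.0151]
side [[371, 247], [373, 253], [382, 247], [395, 254], [396, 248]] [[0.448, -0.07, 0.026], [0.444, -0.054, 0.026], [0.424, -0.071, 0.026], [0.396, -0.053, 0.026], [0.393, -0.07, 0.026]] [ 0.42104542 -0.06360902  0.026     ]
top [[339, 260], [283, 262], [284, 324], [320, 323], [318, 318], [324, 323], [326, 313], [331, 320], [327, 323], [341, 322], [336, 316], [341, 314]] [[0.497, -0.072, 0.026], [0.493, 0.063, 0.026], [0.344, 0.061, 0.026], [0.346, -0.025, 0.026], [0.357, -0.02, 0.026], [0.346, -0.034, 0.026], [0.369, -0.039, 0.026], [0.352, -0.051, 0.026], [0.345, -0.042, 0.026], [0.347, -0.075, 0.026], [0.362, -0.063, 0.026], [0.366, -0.075, 0.026]] [ 0.37709138 -0.03108568  0.026     ]
```

```bash
cat >> h.py <<'E'
def delta(s,pos,R):
    w=np.array(s['tcp_rot']); R0=Ro.from_quat(w[[1,2,3,0]])
    return np.round(R0.inv().apply(np.array(pos)-s['tool_pos']),4),np.round((R0.inv()*R).as_rotvec(),4)
def slopeR(yaw):
    a=np.radians(20);c,sn=np.cos(yaw),np.sin(yaw)
    z=np.array([c*np.sin(a),sn*np.sin(a),-np.cos(a)]); y=np.array([-sn,c,0])
    return Ro.from_matrix(np.c_[np.cross(y,z),y,z])
E
python3 - <<'E'
from h import *
from cell import manip
q=pickle.load(open('q.pkl','rb')); s=manip.read_state()
P=chute(q,[(.169,0,.15)])[0]; print(P,*delta(s,P,slopeR(q[2])))
E
cat > fit2.py <<'E'
exec(open('fit.py').read().split("z=ray")[0])
# free: x,y,yaw,d, plate height, block end s, block lateral
def res2(q,F):
    r=[]
    for c,uv,(s,t,h),k in F:
        if k: s,h=s+q[3],q[4]
        elif h>0: s,t=q[5],t+q[6]
        r.append(proj(d[c],chute(q,[(s,t,h)]))[0]-uv)
    return np.array(r).ravel()
q0=[.4136,.1992,.378,.01,.053,.225,0]
for c in('both','side','top'):
    sel=[f for f in F if c in('both',f[0])]
    q=least_squares(lambda q:res2(q,sel),q0,loss='soft_l1').x
    print(c,np.round(q,4)); print(np.round(res2(q,sel).reshape(-1,2),1).tolist())
E
python3 fit2.py
```

```text
[0.51346856 0.23885312 0.2447553 ] [-0.4294 -0.3054 -0.0424] [-0.1154 -0.337  -0.6458]
both [4.106e-01 1.970e-01 3.804e-01 1.660e-02 4.010e-02 2.305e-01 4.000e-04]
[[-0.7, -0.5], [-0.6, 0.5], [-1.2, 0.1], [0.8, -0.9], [-0.9, 0.5], [0.4, 0.9], [-0.4, -0.5], [0.1, 2.0], [-0.3, -0.4], [-0.2, -1.0], [-2.2, 2.7], [-1.3, -0.6], [-1.7, -0.6], [1.1, -0.7], [-0.8, 0.3], [-0.9, 0.1]]
side [ 4.099e-01  1.989e-01  3.791e-01  1.710e-02  4.280e-02  2.305e-01
 -2.000e-04]
[[-0.1, -0.5], [-0.3, 0.4], [-0.6, 0.4], [1.1, -0.6], [0.1, 0.5], [-0.0, -0.2], [-1.5, 0.0], [1.3, -0.1]]
top [0.4131 0.192  0.3887 0.019  0.0631 0.2299 0.0024]
[[-0.6, 0.3], [-0.1, 0.1], [0.7, -1.5], [0.5, 0.3], [-0.0, 1.7], [-0.4, -1.0], [0.1, 0.2], [-0.1, -0.2]]
```

>>> step_arm(
  jaw=[1,1,1,1,1],
  xyz=[
    [-0.06,-0.04,-0.06],
    [-0.1,-0.08,-0.06],
    [-0.15,-0.11,-0.06],
    [-0.2,-0.14,-0.06],
    [-0.25,-0.175,-0.06],
  ],
  rotation=[
    [-0.025,-0.07,-0.13],
    [-0.05,-0.14,-0.26],
    [-0.07,-0.2,-0.39],
    [-0.095,-0.27,-0.52],
    [-0.1154,-0.337,-0.6458],
  ],
  newtons=60,
)

```text
clock: 0.72
tool_pos: [0.3711, 0.4193, 0.2627]
tcp_rot: [0.172, -0.187, 0.967, 0.033]
force: [1.7, 0.2, -1.0]
gripper_width: 0.0854
gripper_force: 0.0
```

```bash
cat > prof.py <<'E'
from h import *
d=pickle.load(open('im0.pkl','rb')); q=np.array([.4106,.197,.3804])
ss=np.arange(.10,.30,.0005)
def edge(c,h,ts,lo,hi,ch):
    img=cv2.cvtColor(d[c]['pixels'],cv2.COLOR_RGB2HSV)[:,:,ch].astype(np.float32)
    if ch==0: img=d[c]['pixels'][:,:,1].astype(np.float32)
    m=(ss>=lo)&(ss<=hi); out=[]
    for t in ts:
        uv=proj(d[c],chute(q,np.c_[ss,0*ss+t,0*ss+h])).astype(np.float32)
        p=cv2.remap(img,uv[None,:,0],uv[None,:,1],cv2.INTER_LINEAR)[0]
        p=cv2.GaussianBlur(p[None],(0,0),3)[0]
        g=np.abs(np.gradient(p)); g=np.where(m,g,0); i=g.argmax()
        w=slice(max(i-6,0),i+7); out.append((ss[w]*g[w]).sum()/g[w].sum())
    return np.array(out)
ts=np.arange(-.024,.025,.004)
for c in('side','top'):
    for n,h,lo,hi,ch,tt in[('blockend',.036,.215,.243,0,np.r_[-.024:-.007:.003,.008:.025:.003]),('lowplate40',.04,.14,.17,1,ts),('lowplate53',.053,.14,.17,1,ts),('upplate40',.04,.255,.29,1,ts),('upplate53',.053,.255,.29,1,ts)]:
        e=edge(c,h,tt,lo,hi,ch)*1e3; print(c,n,np.round(np.median(e),1),np.round(e,0).astype(int))
E
python3 prof.py
```

```text
side blockend 234.5 [233 234 235 235 235 234 239 235 234 235 234 234]
side lowplate40 153.6 [154 154 154 154 154 154 154 154 154 153 154 153 153]
side lowplate53 160.8 [161 161 161 161 161 161 161 161 161 160 161 161 161]
side upplate40 272.1 [272 272 272 272 272 272 272 272 272 272 272 272 272]
side upplate53 276.9 [278 278 277 277 277 277 277 277 277 277 277 277 277]
top blockend 232.1 [232 232 232 232 232 232 232 232 232 232 232 232]
top lowplate40 154.9 [155 155 155 155 155 155 155 155 155 154 155 155 155]
top lowplate53 156.0 [156 156 156 156 156 156 156 156 156 156 156 156 156]
top upplate40 273.6 [274 274 273 274 274 273 274 273 273 274 274 274 274]
top upplate53 273.6 [274 274 274 274 274 273 273 274 274 274 274 274 274]
```

```bash
cat >> prof.py <<'E'
print('---')
def off(dl):
    global q
    q=np.array([.4106+dl*np.cos(.3804),.197+dl*np.sin(.3804),.3804])
    tt=np.r_[-.024:-.007:.003,.008:.025:.003]
    return [np.median(edge(c,.036,tt,.207,.24,0)) - k for c,k in(('side',.0036),('top',.0009))]
for dl in(0,.003,.005,.006,.007): print(dl,np.round(off(dl),4),[np.round(np.median(edge(c,h,ts,lo,hi,1)),4) for c in('side','top') for h,lo,hi in((.04,.135,.165),(.053,.25,.285))])
# lateral edges of block top
for c in('side','top'):
    hue=d[c]['pixels'][:,:,2].astype(np.float32)
    tl=np.arange(-.045,.045,.0005)
    for s in(.17,.19,.21):
        uv=proj(d[c],chute(q,np.c_[0*tl+s,tl,0*tl+.036])).astype(np.float32)
        p=cv2.GaussianBlur(cv2.remap(hue,uv[None,:,0],uv[None,:,1],1),(0,0),2)[0]; g=np.gradient(p)
        print(c,s,'t edges',tl[50-0-40+0:70][np.abs(g[10:70]).argmax()],tl[110:175][np.abs(g[110:175]).argmax()])
from cell import manip
s=manip.read_state(); off(.006); pickle.dump(q,open('q.pkl','wb'))
for h in(.15,.06,.003):
    P=chute(q,[(.169,0,h)])[0]; print(h,P,*delta(s,P,slopeR(q[2])))
E
python3 prof.py|sed -n '/---/,$p'
```

```text
---
0 [0.2309 0.2312] [np.float64(0.1536), np.float64(0.2769), np.float64(0.1549), np.float64(0.2736)]
0.003 [0.2275 0.2282] [np.float64(0.1503), np.float64(0.2738), np.float64(0.152), np.float64(0.2709)]
0.005 [0.2254 0.2263] [np.float64(0.148), np.float64(0.2715), np.float64(0.15), np.float64(0.269)]
0.006 [0.2244 0.2255] [np.float64(0.1469), np.float64(0.2705), np.float64(0.149), np.float64(0.268)]
0.007 [0.2233 0.2246] [np.float64(0.1456), np.float64(0.2695), np.float64(0.148), np.float64(0.267)]
side 0.17 t edges -0.030499999999999985 0.04200000000000008
side 0.19 t edges -0.030499999999999985 0.03400000000000007
side 0.21 t edges -0.029999999999999985 0.03500000000000007
top 0.17 t edges -0.03749999999999999 0.028000000000000067
top 0.19 t edges -0.03549999999999999 0.03050000000000007
top 0.21 t edges -0.03449999999999999 0.04200000000000008
0.15 [0.51599126 0.2391435  0.2447553 ] [-0.0569 -0.2212  0.04  ] [0.0008 0.0034 0.002 ]
0.06 [0.54457267 0.25057254 0.16018296] [-0.0566 -0.2213  0.13  ] [0.0008 0.0034 0.002 ]
0.003 [0.56267423 0.25781093 0.10662048] [-0.0564 -0.2213  0.187 ] [0.0008 0.0034 0.002 ]
```

>>> step_arm(
  jaw=[1,1,1,1,1],
  xyz=[
    [-0.014,-0.055,0.01],
    [-0.028,-0.11,0.02],
    [-0.043,-0.166,0.03],
    [-0.057,-0.2212,0.04],
    [-0.057,-0.2212,0.04],
  ],
  rotation=[
    [0,0.003,0.002],
    [0,0.003,0.002],
    [0,0.003,0.002],
    [0.001,0.003,0.002],
    [0.001,0.003,0.002],
  ],
)

```text
clock: 1.35
tool_pos: [0.5167, 0.2344, 0.2437]
tcp_rot: [0.169, -0.18, 0.969, 0.031]
force: [-0.6, 0.4, -0.7]
gripper_width: 0.0854
gripper_force: 0.0
```

```bash
cat > loc.py <<'E'
from h import *
from cell import manip
import sys
q=pickle.load(open('q.pkl','rb')); s=manip.read_state()
P=np.array(s['tool_pos'])-chute(q,[(0,0,0)])[0]; A=np.c_[tuple(chute(q,[v])[0]-chute(q,[(0,0,0)])[0] for v in((1,0,0),(0,1,0),(0,0,1)))]
print('clock',s['clock'],'sth mm',np.round(A.T@P*1e3,1),'F slope',np.round(A.T@np.array(s['force']),1),'Tq',np.round(A.T@np.array(s['ft_torque']),2),'w',round(s['gripper_width']*1e3,1),'gf',round(s['gripper_force'],1))
E
python3 loc.py
python3 - <<'E'
from h import *
from cell import manip
q=pickle.load(open('q.pkl','rb')); s=manip.read_state()
for h in(.06,.003): print(*delta(s,chute(q,[(.169,0,h)])[0],slopeR(q[2])))
for n in('side','top'):
    m=manip.get_image(n)['pixels'][:,:,::-1]; a=m[220:450,120:440] if n=='side' else m[120:320,120:300]
    cv2.imwrite(f'pics/pre_{n}.png',cv2.resize(a,None,fx=2.5,fy=2.5,interpolation=cv2.INTER_CUBIC))
E
```

```text
clock 1.35 sth mm [167.6  -4.6 149.4] F slope [-0.6  0.6 -0.5] Tq [0.03 0.37 0.03] w 85.4 gf 0.0
[-0.0016  0.0051  0.0894] [-0.0051 -0.003  -0.0128]
[-0.0017  0.0054  0.1464] [-0.0051 -0.003  -0.0128]
```

View pics/pre_side.png

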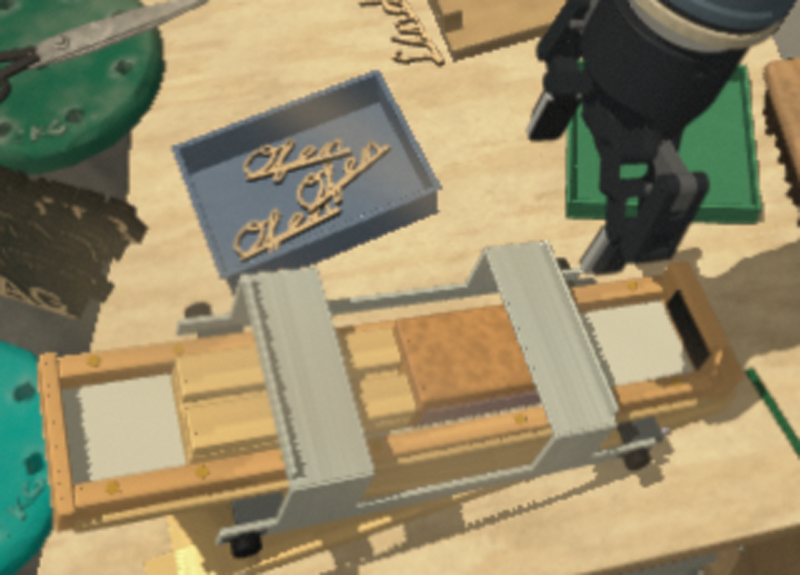

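The gripper hangs above the chute with its fingertips at crop (540,140) and (595,265). Nothing has been disturbed. I'll check this against the projected TCP.

Run:
```python
from h import *
from cell import manip
s=manip.read_state(); d=pickle.load(open('im0.pkl','rb'))
w=np.array(s['tcp_rot']); R=Ro.from_quat(w[[1,2,3,0]])
for y in(-.0427,.0427): 
    P=np.array(s['tool_pos'])+R.apply([0,y,-.013]); print((proj(d['side'],P)[0]-[120,220])*2.5, (proj(d['top'],P)[0]-[120,120])*2.5)
q=pickle.load(open('q.pkl','rb'))
for h in(.06,.003): print(s['clock'],*delta(s,chute(q,[(.173,0,h)])[0],slopeR(q[2])))
```

```text
[530.0665796  179.09551627] [225.90966954 274.24393966]
[579.40471935 300.91822606] [127.25348141 312.3988368 ]
1.45 [-0.0059 -0.0008  0.0897] [-0.0012 -0.0028 -0.0065]
1.45 [-0.0061 -0.0007  0.1467] [-0.0012 -0.0028 -0.0065]
```

View pics/pre_top.png

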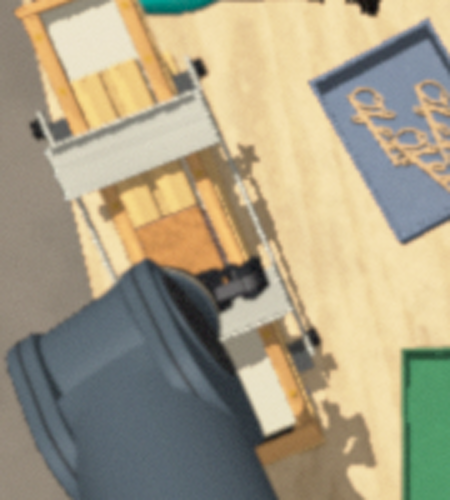

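>>> step_arm(
  jaw=[1,1,1,1,1],
  xyz=[
    [-0.003,0,0.03],
    [-0.006,-0.001,0.06],
    [-0.006,-0.001,0.09],
    [-0.006,-0.001,0.09],
    [-0.006,-0.001,0.09],
  ],
  rotation=[
    [0,-0.003,-0.006],
    [0,-0.003,-0.006],
    [0,-0.003,-0.006],
    [0,-0.003,-0.006],
    [0,-0.003,-0.006],
  ],
)

```text
clock: 2.08
tool_pos: [0.5477, 0.2537, 0.1625]
tcp_rot: [0.171, -0.188, 0.967, 0.033]
force: [-0.3, 0.7, 0.7]
gripper_width: 0.0854
gripper_force: 0.0
```

```bash
python3 loc.py
python3 - <<'E'
from h import *
from cell import manip
m=manip.get_image('side'); s=manip.read_state()
a=m['pixels'][:,:,::-1][270:430,230:430]; cv2.imwrite('pics/low.png',cv2.resize(a,None,fx=3.7,fy=3.7,interpolation=cv2.INTER_CUBIC))
w=np.array(s['tcp_rot']); R=Ro.from_quat(w[[1,2,3,0]])
for y in(-.0427,.0427): 
  for z in (-.013,-.04): print(y,z,(proj(m,np.array(s['tool_pos'])+R.apply([0,y,z]))[0]-[230,270])*3.7)
E
python3 loc.py
```

```text
clock 2.075 sth mm [173.6   1.7  60.8] F slope [0.2 0.7 0.6] Tq [-0.02  0.36 -0.02] w 85.4 gf 0.0
-0.0427 -0.013 [296.8883636  203.52702984]
-0.0427 -0.04 [315.92289934 168.62556632]
0.0427 -0.013 [360.56222236 377.67347144]
0.0427 -0.04 [382.52684587 344.88536171]
clock 2.125 sth mm [174.    1.4  61.1] F slope [ 0.2 -0.2  0.1] Tq [-0.02  0.33 -0.05] w 85.2 gf 0.0
```

View pics/low.png

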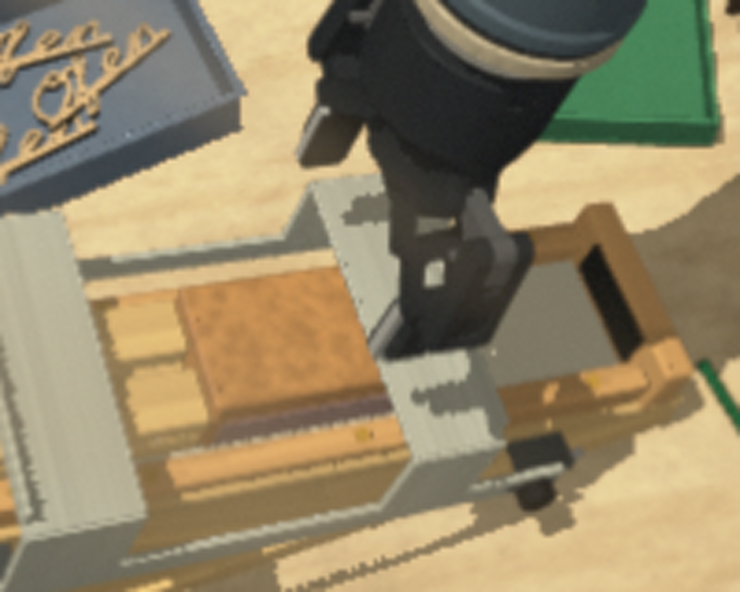

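The near fingertip is at about (385,350) and the far one at (315,163). That looks about 27 mm farther back along the tool than I expected, or else offset sideways. I'll go down to a height that is safe either way and look in both views.

>>> step_arm(
  jaw=[1,1,1],
  xyz=[
    [0,-0.001,0.015],
    [0,-0.001,0.03],
    [0,-0.001,0.03],
  ],
  rotation=[
    [0,0,0],
    [0,0,0],
    [0,0,0],
  ],
)

```text
clock: 2.5
tool_pos: [0.5578, 0.2551, 0.1319]
tcp_rot: [0.17, -0.187, 0.967, 0.032]
force: [-0.8, -0.4, 0.6]
gripper_width: 0.0853
gripper_force: 0.0
```

```bash
python3 loc.py
python3 - <<'E'
from h import *
from cell import manip
o=[]
for n,(x,y) in(('side',(280,300)),('top',(155,175))):
    m=manip.get_image(n); s=manip.read_state()
    o.append(cv2.resize(m['pixels'][:,:,::-1][y:y+100,x:x+100],None,fx=4,fy=4,interpolation=cv2.INTER_CUBIC))
    w=np.array(s['tcp_rot']); R=Ro.from_quat(w[[1,2,3,0]])
    for yy in(-.0427,.0427): 
      for z in (-.013,-.04): print(n,yy,z,np.round((proj(m,np.array(s['tool_pos'])+R.apply([0,yy,z]))[0]-[x,y])*4+(400*(n=='top'),0)))
cv2.imwrite('pics/both.png',np.hstack(o))
E
```

```text
clock 2.5 sth mm [172.5  -0.7  28.6] F slope [-0.7 -0.1  0.8] Tq [-0.04  0.34  0.05] w 85.3 gf 0.0
side -0.0427 -0.013 [ 99. 138.]
side -0.0427 -0.04 [118. 102.]
side 0.0427 -0.013 [164. 323.]
side 0.0427 -0.04 [186. 289.]
top -0.0427 -0.013 [631. 183.]
top -0.0427 -0.04 [628. 188.]
top 0.0427 -0.013 [487. 240.]
top 0.0427 -0.04 [481. 246.]
```

View pics/both.png

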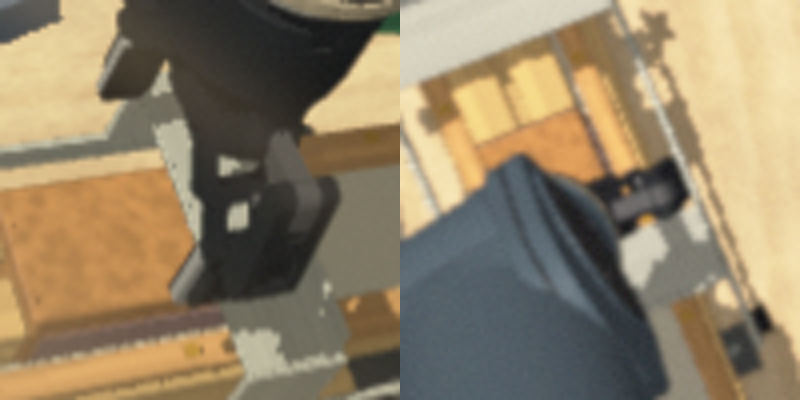

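Both tips, at (118,98) and (185,298), fit the same lateral position but sit about 38 mm behind the TCP. I'll descend gently and watch the force.

>>> step_arm(
  jaw=[1,1,1,1],
  xyz=[
    [0,0,0.003],
    [0,0,0.006],
    [0,0,0.009],
    [0,0,0.009],
  ],
  rotation=[
    [0,0,0],
    [0,0,0],
    [0,0,0],
    [0,0,0],
  ],
)

```text
clock: 3.1
tool_pos: [0.561, 0.2565, 0.1247]
tcp_rot: [0.171, -0.187, 0.967, 0.032]
force: [0.4, 0.2, 1.1]
gripper_width: 0.0853
gripper_force: 0.0
```

>>> step_arm(
  jaw=[1,1,1,1],
  xyz=[
    [0,0,0.002],
    [0,0,0.004],
    [0,0,0.006],
    [0,0,0.006],
  ],
  rotation=[
    [0,0,0],
    [0,0,0],
    [0,0,0],
    [0,0,0],
  ],
)

```text
clock: 3.6
tool_pos: [0.563, 0.2573, 0.1192]
tcp_rot: [0.171, -0.187, 0.967, 0.032]
force: [-0.6, -0.1, 0.5]
gripper_width: 0.0854
gripper_force: 0.0
```

>>> step_arm(
  jaw=[1,1,1,1],
  xyz=[
    [0,0,0.002],
    [0,0,0.004],
    [0,0,0.006],
    [0,0,0.006],
  ],
  rotation=[
    [0,0,0],
    [0,0,0],
    [0,0,0],
    [0,0,0],
  ],
)

```text
clock: 4.1
tool_pos: [0.5649, 0.258, 0.1135]
tcp_rot: [0.171, -0.187, 0.967, 0.032]
force: [0.5, 0.0, 0.8]
gripper_width: 0.0854
gripper_force: 0.0
```

```bash
python3 loc.py
python3 - <<'E'
from h import *
from cell import manip
n='side';x,y=250,290
m=manip.get_image(n); s=manip.read_state()
cv2.imwrite('pics/low2.png',cv2.resize(m['pixels'][:,:,::-1][y:y+120,x:x+150],None,fx=5,fy=5,interpolation=cv2.INTER_CUBIC))
w=np.array(s['tcp_rot']); R=Ro.from_quat(w[[1,2,3,0]])
for yy in(-.0427,.0427): 
  for z in (-.013,-.04): print(n,yy,z,np.round((proj(m,np.array(s['tool_pos'])+R.apply([0,yy,z]))[0]-[x,y])*5))
E
```

```text
clock 4.1 sth mm [173.3  -0.6   8.8] F slope [ 0.7 -0.2  0.6] Tq [ 0.01  0.36 -0.01] w 85.4 gf 0.0
side -0.0427 -0.013 [255. 255.]
side -0.0427 -0.04 [278. 212.]
side 0.0427 -0.013 [334. 484.]
side 0.0427 -0.04 [360. 444.]
```

View pics/low2.png

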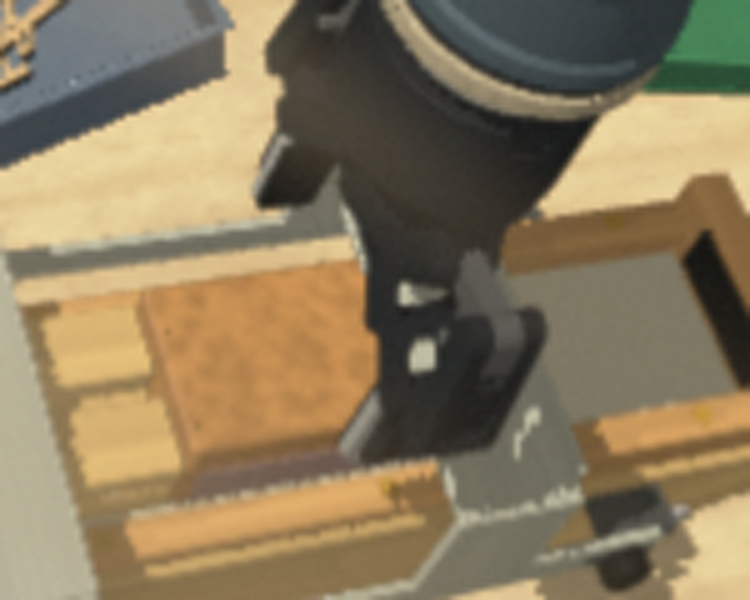

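>>> step_arm(
  jaw=[1,1,1,1,1],
  xyz=[
    [0,0.0005,0.002],
    [0,0.0005,0.004],
    [0,0.0005,0.006],
    [0,0.0005,0.006],
    [0,0.0005,0.006],
  ],
  rotation=[
    [0,0,0],
    [0,0,0],
    [0,0,0],
    [0,0,0],
    [0,0,0],
  ],
)

```text
clock: 4.78
tool_pos: [0.5667, 0.2592, 0.1081]
tcp_rot: [0.171, -0.187, 0.967, 0.032]
force: [-0.2, -0.8, 0.3]
gripper_width: 0.0854
gripper_force: 0.0
```

```bash
python3 loc.py
```

```text
clock 4.775 sth mm [ 1.735e+02 -1.000e-01  3.000e+00] F slope [-0.4 -0.7  0.5] Tq [-0.04  0.4   0.04] w 85.4 gf 0.0
```

>>> step_arm(
  jaw=[0.9,0.85,0.8,0.76,0.76],
  xyz=[
    [0,0,0],
    [0,0,0],
    [0,0,0],
    [0,0,0],
    [0,0,0],
  ],
  rotation=[
    [0,0,0],
    [0,0,0],
    [0,0,0],
    [0,0,0],
    [0,0,0],
  ],
  newtons=20,
)

```text
clock: 5.4
tool_pos: [0.5666, 0.2593, 0.1081]
tcp_rot: [0.171, -0.187, 0.967, 0.032]
force: [0.3, -0.2, -0.1]
gripper_width: 0.0648
gripper_force: 0.0
```

```bash
python3 loc.py
```

```text
clock 5.4 sth mm [ 1.735e+02 -1.000e-01  3.000e+00] F slope [ 0.1 -0.3 -0.1] Tq [ 0.01  0.36 -0.03] w 64.8 gf 0.0
```

>>> step_arm(
  jaw=[0.76,0.76,0.76],
  xyz=[
    [0,0,0.001],
    [0,0,0.002],
    [0,0,0.002],
  ],
  rotation=[
    [0,0,0],
    [0,0,0],
    [0,0,0],
  ],
)

```text
clock: 5.78
tool_pos: [0.5673, 0.2595, 0.1061]
tcp_rot: [0.171, -0.187, 0.967, 0.032]
force: [-1.0, 0.0, 0.2]
gripper_width: 0.0649
gripper_force: 0.0
```

>>> step_arm(
  jaw=[0.76,0.76,0.76],
  xyz=[
    [0,0,0.001],
    [0,0,0.002],
    [0,0,0.002],
  ],
  rotation=[
    [0,0,0],
    [0,0,0],
    [0,0,0],
  ],
)

```text
clock: 6.15
tool_pos: [0.5679, 0.2598, 0.1043]
tcp_rot: [0.171, -0.187, 0.967, 0.032]
force: [-1.0, -0.2, 1.1]
gripper_width: 0.0655
gripper_force: 0.0
```

>>> step_arm(
  jaw=[0.76,0.76,0.76],
  xyz=[
    [0,0,0.001],
    [0,0,0.002],
    [0,0,0.002],
  ],
  rotation=[
    [0,0,0],
    [0,0,0],
    [0,0,0],
  ],
)

```text
clock: 6.52
tool_pos: [0.5685, 0.26, 0.1024]
tcp_rot: [0.171, -0.187, 0.967, 0.032]
force: [0.5, -0.6, 0.3]
gripper_width: 0.065
gripper_force: 0.0
```

```bash
python3 loc.py
```

```text
clock 6.525 sth mm [ 1.734e+02 -1.000e-01 -3.100e+00] F slope [ 0.3 -0.8  0.2] Tq [-0.    0.3   0.01] w 65.0 gf 0.0
```

>>> step_arm(
  jaw=[0.76,0.76,0.76],
  xyz=[
    [0,0,0.001],
    [0,0,0.002],
    [0,0,0.002],
  ],
  rotation=[
    [0,0,0],
    [0,0,0],
    [0,0,0],
  ],
)

```text
clock: 6.9
tool_pos: [0.5692, 0.2603, 0.1005]
tcp_rot: [0.171, -0.187, 0.967, 0.032]
force: [1.0, -0.2, 0.1]
gripper_width: 0.0645
gripper_force: 0.0
```

>>> step_arm(
  jaw=[0.76,0.76,0.76],
  xyz=[
    [0,0,0.001],
    [0,0,0.002],
    [0,0,0.002],
  ],
  rotation=[
    [0,0,0],
    [0,0,0],
    [0,0,0],
  ],
)

```text
clock: 7.28
tool_pos: [0.5698, 0.2606, 0.0986]
tcp_rot: [0.171, -0.187, 0.967, 0.032]
force: [0.6, -0.1, 1.4]
gripper_width: 0.065
gripper_force: 0.0
```

```bash
python3 loc.py;  python3 - <<'E'
from h import *
from cell import manip
n='side';x,y=270,290
m=manip.get_image(n); s=manip.read_state()
cv2.imwrite('pics/low3.png',cv2.resize(m['pixels'][:,:,::-1][y:y+110,x:x+130],None,fx=5.4,fy=5.4,interpolation=cv2.INTER_CUBIC))
w=np.array(s['tcp_rot']); R=Ro.from_quat(w[[1,2,3,0]])
for yy in(-.0325,.0325): 
  for z in (-.005,-.03): print(n,yy,z,np.round((proj(m,np.array(s['tool_pos'])+R.apply([-.011,yy,z]))[0]-[x,y])*5.4))
E
```

```text
clock 7.275 sth mm [ 1.734e+02 -1.000e-01 -7.100e+00] F slope [ 0.9 -0.3  1.1] Tq [ 0.    0.41 -0.  ] w 65.0 gf 0.0
side -0.0325 -0.005 [124. 349.]
side -0.0325 -0.03 [146. 307.]
side 0.0325 -0.005 [185. 536.]
side 0.0325 -0.03 [210. 497.]
```

>>> step_arm(
  jaw=[0.6,0.6,0.6,0.6],
  xyz=[
    [0,0,0],
    [0,0,0],
    [0,0,0],
    [0,0,0],
  ],
  rotation=[
    [0,0,0],
    [0,0,0],
    [0,0,0],
    [0,0,0],
  ],
  newtons=20,
)

```text
clock: 7.82
tool_pos: [0.5698, 0.2605, 0.0988]
tcp_rot: [0.171, -0.187, 0.967, 0.032]
force: [-1.0, -1.7, 2.7]
gripper_width: 0.0596
gripper_force: 22.0
```

```bash
python3 loc.py;  python3 - <<'E'
from h import *
from cell import manip
n='side';x,y=270,290
m=manip.get_image(n); s=manip.read_state()
cv2.imwrite('pics/low4.png',cv2.resize(m['pixels'][:,:,::-1][y:y+110,x:x+130],None,fx=5.4,fy=5.4,interpolation=cv2.INTER_CUBIC))
w=np.array(s['tcp_rot']); R=Ro.from_quat(w[[1,2,3,0]])
for yy in(-.03,.03): 
  for z in (-.005,-.03): print(n,yy,z,np.round((proj(m,np.array(s['tool_pos'])+R.apply([-.011,yy,z]))[0]-[x,y])*5.4))
E
```

```text
clock 7.825 sth mm [ 1.735e+02 -1.000e-01 -6.900e+00] F slope [-0.6 -1.2  3.1] Tq [ 0.03  0.54 -0.02] w 59.6 gf 22.0
side -0.03 -0.005 [126. 355.]
side -0.03 -0.03 [148. 314.]
side 0.03 -0.005 [183. 529.]
side 0.03 -0.03 [207. 490.]
```

View pics/low4.png

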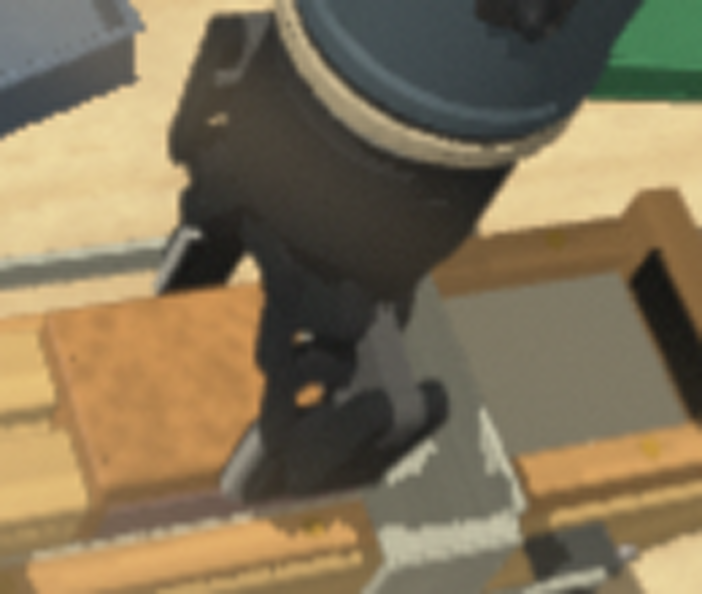

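The fingers now straddle the block. The far tip is behind its top edge at (160,293), and the near tip at (235,495) is still about 12 mm above the cheek. I'll open slightly, go deeper by feel, then grip firmly.

>>> step_arm(
  jaw=[0.78,0.78,0.78,0.78,0.78],
  xyz=[
    [0,0,0],
    [0,0,0.001],
    [0,0,0.003],
    [0,0,0.005],
    [0,0,0.005],
  ],
  rotation=[
    [0,0,0],
    [0,0,0],
    [0,0,0],
    [0,0,0],
    [0,0,0],
  ],
)

```text
clock: 8.5
tool_pos: [0.5714, 0.2611, 0.0937]
tcp_rot: [0.171, -0.187, 0.967, 0.032]
force: [-0.2, 0.4, 0.6]
gripper_width: 0.0667
gripper_force: 0.0
```

>>> step_arm(
  jaw=[0.78,0.78,0.78],
  xyz=[
    [0,0,0.0015],
    [0,0,0.003],
    [0,0,0.003],
  ],
  rotation=[
    [0,0,0],
    [0,0,0],
    [0,0,0],
  ],
)

```text
clock: 8.88
tool_pos: [0.5724, 0.2615, 0.0911]
tcp_rot: [0.171, -0.187, 0.967, 0.032]
force: [-0.8, 0.9, -0.4]
gripper_width: 0.0667
gripper_force: 0.0
```

```bash
python3 loc.py
```

```text
clock 8.875 sth mm [ 1.734e+02 -1.000e-01 -1.520e+01] F slope [-0.5  1.1 -0.2] Tq [ 0.03  0.3  -0.04] w 66.7 gf 0.0
```

>>> step_arm(
  jaw=[0.6,0.6,0.55,0.55,0.55],
  xyz=[
    [0,0,0],
    [0,0,0],
    [0,0,0],
    [0,0,0],
    [0,0,0],
  ],
  rotation=[
    [0,0,0],
    [0,0,0],
    [0,0,0],
    [0,0,0],
    [0,0,0],
  ],
  newtons=90,
)

```text
clock: 9.5
tool_pos: [0.5722, 0.2615, 0.0917]
tcp_rot: [0.171, -0.187, 0.967, 0.033]
force: [-3.8, -0.7, 6.0]
gripper_width: 0.0579
gripper_force: 96.7
```

```bash
python3 loc.py
```

```text
clock 9.5 sth mm [ 1.735e+02 -1.000e-01 -1.450e+01] F slope [-1.5  0.7  6.9] Tq [0.05 0.69 0.02] w 57.9 gf 96.7
```

>>> step_arm(
  jaw=[0.55,0.55,0.55,0.55,0.55],
  xyz=[
    [0,0,-0.0012],
    [-0.004,0,-0.0015],
    [-0.008,0,-0.0015],
    [-0.012,0,-0.0015],
    [-0.012,0,-0.0015],
  ],
  rotation=[
    [0,0,0],
    [0,0,0],
    [0,0,0],
    [0,0,0],
    [0,0,0],
  ],
)

```text
clock: 10.12
tool_pos: [0.5829, 0.2658, 0.0968]
tcp_rot: [0.171, -0.187, 0.967, 0.033]
force: [-0.1, 0.4, -1.7]
gripper_width: 0.0579
gripper_force: 96.1
```

```bash
python3 loc.py; sed -i 's/^d=pickle.*/from cell import manip\nd={n:manip.get_image(n) for n in("side","top")}/; /^---/,$d' prof.py; sed -n '1,20p' prof.py | grep -n print
```

```text
clock 10.125 sth mm [ 1.861e+02 -1.000e-01 -1.360e+01] F slope [-0.5  0.4 -1.6] Tq [ 0.04  0.54 -0.02] w 57.9 gf 96.1
19:        e=edge(c,h,tt,lo,hi,ch)*1e3; print(c,n,np.round(np.median(e),1),np.round(e,0).astype(int))
20:print('---')
```

>>> step_arm(
  jaw=[0.55,0.55,0.55,0.55,0.55],
  xyz=[
    [-0.007,0,0],
    [-0.014,0,0],
    [-0.021,0,0],
    [-0.027,0,0],
    [-0.027,0,0],
  ],
  rotation=[
    [0,0,0],
    [0,0,0],
    [0,0,0],
    [0,0,0],
    [0,0,0],
  ],
)

```text
clock: 10.75
tool_pos: [0.6066, 0.2753, 0.1063]
tcp_rot: [0.171, -0.187, 0.967, 0.033]
force: [0.4, -0.0, -1.1]
gripper_width: 0.0581
gripper_force: 96.2
```

```bash
python3 loc.py
cat > chk.py <<'E'
from h import *
from cell import manip
q=pickle.load(open('q.pkl','rb')); m=manip.get_image('side'); d={'side':m}
ss=np.arange(.23,.30,.0005)
for h,ch in((.036,1),(.053,'s')):
  img=(cv2.cvtColor(m['pixels'],cv2.COLOR_RGB2HSV)[:,:,1] if ch=='s' else m['pixels'][:,:,1]).astype(np.float32)
  for t in(-.02,-.01,.01,.02):
    uv=proj(m,chute(q,np.c_[ss,0*ss+t,0*ss+h])).astype(np.float32)
    print(h,t,cv2.remap(img,uv[None,:,0],uv[None,:,1],1)[0][::4].astype(int).tolist())
cv2.imwrite('pics/drawn.png',m['pixels'][:,:,::-1])
# saturation around lower plate upper edge
E
python3 chk.py
```

```text
clock 10.75 sth mm [213.3  -0.  -13.5] F slope [-0.  -0.2 -1.2] Tq [ 0.01  0.53 -0.03] w 58.1 gf 96.2
0.036 -0.02 [144, 146, 145, 145, 147, 149, 147, 143, 141, 142, 145, 147, 149, 147, 145, 139, 119, 121, 171, 179, 179, 182, 183, 181, 182, 182, 183, 184, 183, 182, 179, 178, 178, 180, 185]
0.036 -0.01 [140, 142, 145, 146, 141, 141, 144, 143, 143, 144, 144, 141, 138, 135, 137, 141, 133, 123, 161, 176, 178, 180, 180, 180, 181, 182, 182, 183, 183, 181, 178, 177, 178, 180, 183]
0.036 0.01 [146, 147, 145, 139, 134, 135, 138, 141, 143, 141, 140, 139, 139, 143, 141, 137, 126, 125, 164, 176, 178, 179, 179, 180, 181, 179, 180, 180, 181, 179, 177, 176, 177, 178, 182]
0.036 0.02 [144, 147, 146, 140, 136, 135, 135, 135, 138, 141, 144, 146, 146, 141, 131, 134, 120, 119, 161, 175, 177, 178, 179, 180, 180, 179, 180, 180, 179, 179, 178, 177, 176, 178, 182]
0.053 -0.02 [138, 129, 124, 130, 134, 130, 128, 129, 131, 132, 130, 127, 125, 127, 128, 129, 126, 121, 119, 109, 89, 55, 41, 41, 41, 41, 41, 43, 42, 42, 43, 43, 44, 44, 44]
0.053 -0.01 [145, 145, 146, 144, 144, 144, 144, 144, 144, 143, 142, 141, 140, 141, 139, 140, 140, 139, 138, 129, 90, 51, 43, 43, 42, 43, 45, 43, 44, 45, 44, 44, 44, 45, 44]
0.053 0.01 [142, 143, 142, 143, 141, 141, 139, 139, 139, 139, 138, 136, 136, 136, 136, 136, 135, 135, 134, 127, 92, 52, 44, 43, 44, 44, 44, 45, 44, 44, 43, 43, 45, 45, 44]
0.053 0.02 [142, 140, 140, 140, 139, 139, 140, 137, 136, 135, 138, 137, 136, 133, 134, 135, 135, 135, 134, 121, 82, 48, 43, 43, 43, 44, 44, 43, 44, 44, 43, 44, 45, 45, 45]
```

>>> step_arm(
  jaw=[0.55,0.55,0.55,0.55,0.55],
  xyz=[
    [0,0,-0.001],
    [0,0,-0.002],
    [0,0,-0.003],
    [0,0,-0.004],
    [0,0,-0.004],
  ],
  rotation=[
    [0,0,0],
    [0,0,0],
    [0,0,0],
    [0,0,0],
    [0,0,0],
  ],
)

```text
clock: 11.42
tool_pos: [0.6045, 0.2745, 0.1098]
tcp_rot: [0.171, -0.187, 0.967, 0.032]
force: [-0.0, -0.4, -2.7]
gripper_width: 0.0582
gripper_force: 96.2
```

```bash
python3 loc.py
```

```text
clock 11.425 sth mm [212.4  -0.   -9.4] F slope [-1.1 -0.4 -2.5] Tq [0.05 0.63 0.01] w 58.2 gf 96.2
```

>>> step_arm(
  jaw=[0.55,0.55,0.55],
  xyz=[
    [0,0,-0.001],
    [0,0,-0.002],
    [0,0,-0.002],
  ],
  rotation=[
    [0,0,0],
    [0,0,0],
    [0,0,0],
  ],
)

```text
clock: 11.8
tool_pos: [0.604, 0.2743, 0.1117]
tcp_rot: [0.171, -0.187, 0.967, 0.032]
force: [-0.0, 0.0, -1.6]
gripper_width: 0.0582
gripper_force: 96.2
```

```bash
python3 loc.py
```

```text
clock 11.8 sth mm [ 2.125e+02 -1.000e-01 -7.400e+00] F slope [-0.6  0.  -1.5] Tq [-0.03  0.7   0.02] w 58.2 gf 96.2
```

>>> step_arm(
  jaw=[0.55,0.55,0.55,0.55],
  xyz=[
    [0,0,-0.002],
    [0,0,-0.004],
    [0,0,-0.006],
    [0,0,-0.006],
  ],
  rotation=[
    [0,0,0],
    [0,0,0],
    [0,0,0],
    [0,0,0],
  ],
)

```text
clock: 12.3
tool_pos: [0.6021, 0.2735, 0.1175]
tcp_rot: [0.171, -0.187, 0.967, 0.033]
force: [-0.0, -0.3, -1.8]
gripper_width: 0.0583
gripper_force: 96.2
```

```bash
python3 loc.py
```

```text
clock 12.3 sth mm [ 2.126e+02 -1.000e-01 -1.300e+00] F slope [-0.8 -0.3 -1.7] Tq [-0.02  0.59 -0.01] w 58.3 gf 96.2
```

>>> step_arm(
  jaw=[0.55,0.55,0.55,0.55],
  xyz=[
    [0,0,-0.003],
    [0,0,-0.006],
    [0,0,-0.01],
    [0,0,-0.01],
  ],
  rotation=[
    [0,0,0],
    [0,0,0],
    [0,0,0],
    [0,0,0],
  ],
)

```text
clock: 12.8
tool_pos: [0.599, 0.2723, 0.1271]
tcp_rot: [0.171, -0.187, 0.967, 0.033]
force: [-0.9, -0.3, -1.4]
gripper_width: 0.0578
gripper_force: 96.2
```

```bash
python3 loc.py
```

```text
clock 12.8 sth mm [ 2.127e+02 -1.000e-01  8.900e+00] F slope [-1.4  0.1 -1. ] Tq [0.   0.54 0.01] w 57.8 gf 96.2
```

>>> step_arm(
  jaw=[0.55,0.55,0.55,0.55,0.55],
  xyz=[
    [0,0,-0.006],
    [0,0,-0.013],
    [0,0,-0.021],
    [0,0,-0.03],
    [0,0,-0.04],
  ],
  rotation=[
    [0,0,0],
    [0,0,0],
    [0,0,0],
    [0,0,0],
    [0,0,0],
  ],
)

```text
clock: 13.42
tool_pos: [0.586, 0.2671, 0.165]
tcp_rot: [0.171, -0.187, 0.967, 0.033]
force: [-0.2, -0.0, -1.9]
gripper_width: 0.0583
gripper_force: 96.2
```

>>> step_arm(
  jaw=[0.55,0.55,0.55,0.55,0.55],
  xyz=[
    [0,0,-0.012],
    [0,0,-0.025],
    [0,0,-0.04],
    [0,0,-0.055],
    [0,0,-0.07],
  ],
  rotation=[
    [0,0,0],
    [0,0,0],
    [0,0,0],
    [0,0,0],
    [0,0,0],
  ],
)

```text
clock: 14.05
tool_pos: [0.5635, 0.2582, 0.2311]
tcp_rot: [0.171, -0.187, 0.967, 0.033]
force: [-0.2, 0.0, -1.9]
gripper_width: 0.0579
gripper_force: 96.2
```

```bash
python3 loc.py
cat > feet.py <<'E'
from h import *
from cell import manip
q=pickle.load(open('q.pkl','rb'))
ss=np.arange(0,.43,.005)
for c in('side','top'):
  m=manip.get_image(c); cv2.imwrite(f'pics/feet_{c}_{manip.read_state()["clock"]:.1f}.png',m['pixels'][:,:,::-1])
  img=cv2.cvtColor(m['pixels'],cv2.COLOR_RGB2HSV)[:,:,1].astype(np.float32)
  for t in(-.018,.018):
    uv=proj(m,chute(q,np.c_[ss,0*ss+t,0*ss+.02])).astype(np.float32)
    print(c,t,cv2.remap(img,uv[None,:,0],uv[None,:,1],1)[0].astype(int).tolist())
m=manip.get_image('top'); hsv=cv2.cvtColor(m['pixels'],cv2.COLOR_RGB2HSV); k=cv2.inRange(hsv,(60,120,40),(80,255,200)); z=np.zeros_like(k); z[250:335,270:355]=k[250:335,270:355]
cn=max(cv2.findContours(z,0,2)[0],key=cv2.contourArea); b=cv2.boxPoints(cv2.minAreaRect(cn)); w=ray(m,b,.02); print('tray',np.round(w,3).tolist(),w.mean(0))
E
python3 feet.py
```

```text
clock 14.05 sth mm [212.4   0.  119.7] F slope [-0.8  0.1 -1.8] Tq [-0.03  0.49 -0.01] w 57.9 gf 96.2
side -0.018 [124, 123, 120, 119, 120, 120, 121, 120, 119, 118, 117, 117, 117, 117, 119, 118, 113, 40, 41, 38, 38, 38, 38, 35, 36, 36, 37, 61, 120, 115, 52, 50, 50, 52, 53, 53, 52, 52, 53, 53, 53, 52, 53, 53, 54, 53, 54, 54, 53, 55, 55, 56, 44, 42, 42, 42, 42, 42, 42, 42, 42, 45, 46, 55, 55, 54, 54, 55, 55, 55, 54, 55, 54, 55, 54, 54, 53, 54, 53, 52, 52, 52, 52, 52, 51, 50]
side 0.018 [124, 123, 122, 122, 121, 120, 120, 118, 119, 119, 119, 123, 121, 120, 121, 121, 111, 38, 35, 35, 35, 37, 36, 36, 39, 37, 38, 56, 119, 117, 56, 50, 53, 54, 53, 55, 54, 54, 53, 54, 54, 54, 55, 55, 55, 54, 56, 55, 55, 57, 56, 57, 44, 42, 43, 43, 41, 43, 42, 42, 44, 43, 44, 54, 54, 53, 53, 53, 53, 53, 53, 53, 53, 52, 53, 52, 52, 52, 52, 52, 52, 52, 52, 52, 50, 51]
top -0.018 [121, 120, 122, 119, 119, 121, 124, 121, 123, 118, 120, 122, 121, 120, 118, 122, 118, 122, 121, 119, 72, 26, 25, 22, 25, 23, 24, 24, 57, 102, 105, 107, 109, 99, 93, 98, 95, 69, 23, 8, 12, 8, 6, 12, 67, 96, 100, 93, 95, 105, 105, 108, 90, 45, 29, 26, 27, 26, 27, 24, 27, 27, 24, 27, 33, 32, 31, 31, 30, 31, 32, 32, 31, 32, 32, 32, 32, 31, 30, 32, 31, 32, 32, 41, 40, 48]
top 0.018 [53, 52, 51, 51, 53, 50, 51, 46, 54, 44, 45, 53, 58, 52, 48, 54, 51, 47, 59, 48, 55, 53, 54, 53, 50, 49, 50, 50, 47, 54, 57, 55, 49, 46, 52, 58, 49, 45, 48, 51, 38, 38, 35, 29, 33, 20, 26, 16, 14, 38, 87, 134, 126, 50, 29, 26, 26, 26, 27, 27, 28, 27, 24, 26, 33, 32, 32, 33, 30, 32, 31, 31, 34, 32, 31, 32, 33, 32, 32, 32, 31, 31, 31, 38, 39, 47]
tray [[0.499, 0.064, 0.02], [0.497, -0.077, 0.02], [0.345, -0.075, 0.02], [0.347, 0.063, 0.02]] [ 0.42221743 -0.00629914  0.02      ]
```

```bash
cat > tgt.py <<'E'
from h import *
from cell import manip
import sys
s=manip.read_state(); x,y,z=map(float,sys.argv[1:4])
R=Ro.from_matrix(np.c_[[-1,0,0],[0,1,0],[0,0,-1]]) if len(sys.argv)<5 else None
print(s['clock'],np.round(s['joints'],2),np.round(s['tool_pos'],4),*delta(s,[x,y,z],R))
E
python3 tgt.py .433 -.006 .19
```

```text
14.2 [-0.59  0.29  0.06  1.92  0.06  0.59  1.38] [0.5641 0.2585 0.2312] [ 0.2209 -0.1967 -0.0371] [0.0664 0.3476 0.3776]
```

>>> step_arm(
  jaw=[0.55,0.55,0.55,0.55,0.55],
  xyz=[
    [0.02,-0.018,-0.012],
    [0.055,-0.05,-0.024],
    [0.095,-0.085,-0.03],
    [0.135,-0.12,-0.033],
    [0.175,-0.155,-0.035],
  ],
  rotation=[
    [0.01,0.04,0.04],
    [0.02,0.1,0.11],
    [0.034,0.18,0.19],
    [0.048,0.25,0.27],
    [0.058,0.3,0.33],
  ],
)

```text
clock: 14.82
tool_pos: [0.4575, 0.0476, 0.2025]
tcp_rot: [0.022, -0.023, 0.999, 0.004]
force: [0.8, -0.6, -1.3]
gripper_width: 0.058
gripper_force: 96.3
```

```bash
python3 tgt.py .433 -.006 .16; python3 loc.py
```

```text
14.825 [-0.34  0.24  0.17  2.02 -0.05  0.84  1.47] [0.4575 0.0476 0.2025] [ 0.0287 -0.0527  0.0409] [0.0079 0.0444 0.0457]
clock 14.825 sth mm [  36.7 -156.1  153.2] F slope [ 0.1 -0.8 -1.4] Tq [-0.03  0.06  0.02] w 58.0 gf 96.3
```

>>> step_arm(
  jaw=[0.55,0.55,0.55,0.55,0.55],
  xyz=[
    [0.012,-0.025,0.01],
    [0.024,-0.045,0.025],
    [0.028,-0.052,0.04],
    [0.028,-0.052,0.04],
    [0.028,-0.052,0.04],
  ],
  rotation=[
    [0.004,0.02,0.02],
    [0.008,0.044,0.046],
    [0.008,0.044,0.046],
    [0.008,0.044,0.046],
    [0.008,0.044,0.046],
  ],
)

```text
clock: 15.45
tool_pos: [0.4346, -0.0036, 0.1615]
tcp_rot: [0.001, -0.001, 1.0, 0.0]
force: [0.2, -0.6, -1.5]
gripper_width: 0.0583
gripper_force: 96.4
```

```bash
python3 tgt.py .433 -.006 .08
python3 - <<'E'
from h import *
from cell import manip
for c in('side','top'):
    m=manip.get_image(c); cv2.imwrite(f'pics/tray_{c}.png',m['pixels'][:,:,::-1])
    hsv=cv2.cvtColor(m['pixels'],cv2.COLOR_RGB2HSV); P=np.array(manip.read_state()['tool_pos'])
    u=proj(m,P)[0]; print(c,u)
    k=cv2.inRange(hsv,(5,110,80),(14,255,255)); z=np.zeros_like(k); x,y=u.astype(int); z[y-60:y+60,x-60:x+60]=k[y-60:y+60,x-60:x+60]
    n,l,st,ce=cv2.connectedComponentsWithStats(z)
    print([(st[i].tolist()) for i in range(1,n) if st[i][4]>30])
    for dz in(-.01,.0,.015,.025,.036,.05):
        print(dz,np.round(proj(m,P+np.array([[dx,dy,dz] for dx in(-.0605,.0515) for dy in(-.03,.03)]))).astype(int).tolist())
E
```

```text
15.45 [-0.25  0.28  0.19  2.1  -0.08  0.77  1.56] [ 0.4346 -0.0036  0.1615] [ 0.0018 -0.0024  0.0815] [0.0003 0.002  0.0022]
side [383.50662402 231.25445184]
[]
-0.01 [[413, 224], [415, 248], [357, 222], [356, 246]]
0.0 [[414, 221], [416, 245], [357, 218], [356, 242]]
0.015 [[415, 216], [417, 240], [357, 213], [357, 237]]
0.025 [[416, 212], [418, 236], [357, 210], [357, 234]]
0.036 [[417, 208], [419, 233], [358, 206], [357, 230]]
0.05 [[418, 203], [420, 228], [358, 201], [358, 225]]
top [309.49538872 278.36740722]
[]
-0.01 [[323, 306], [296, 307], [323, 256], [296, 256]]
0.0 [[323, 306], [296, 306], [323, 255], [296, 255]]
0.015 [[323, 305], [296, 306], [323, 254], [295, 254]]
0.025 [[323, 305], [295, 305], [323, 253], [295, 253]]
0.036 [[323, 304], [295, 305], [323, 252], [295, 253]]
0.05 [[323, 304], [295, 304], [323, 251], [295, 251]]
```

Run:
```python
from h import *
d=pickle.load(open('im0.pkl','rb'))
a=cv2.cvtColor(d['side']['pixels'],cv2.COLOR_RGB2HSV); print('block hsv',np.median(a[360:370,290:310].reshape(-1,3),0))
m=cv2.cvtColor(cv2.imread('pics/tray_side.png'),cv2.COLOR_BGR2HSV)
for u in (352,358,364,400,410,416): print(u,[(v,*m[v,u].tolist()) for v in range(205,262,4)])
```

```text
block hsv [ 16. 146. 161.]
352 [(205, 21, 42, 162), (209, 17, 123, 168), (213, 18, 120, 178), (217, 19, 120, 178), (221, 18, 119, 175), (225, 18, 120, 145), (229, 19, 104, 110), (233, 19, 88, 214), (237, 19, 95, 206), (241, 19, 93, 204), (245, 66, 107, 76), (249, 68, 128, 68), (253, 67, 116, 114), (257, 67, 117, 113), (261, 67, 115, 113)]
358 [(205, 19, 51, 154), (209, 17, 124, 168), (213, 16, 112, 132), (217, 16, 115, 135), (221, 16, 119, 133), (225, 15, 116, 125), (229, 16, 111, 142), (233, 17, 116, 149), (237, 19, 94, 201), (241, 19, 93, 211), (245, 66, 107, 88), (249, 68, 115, 71), (253, 68, 119, 114), (257, 68, 118, 115), (261, 68, 117, 113)]
364 [(205, 16, 150, 197), (209, 16, 153, 187), (213, 15, 152, 190), (217, 15, 153, 185), (221, 16, 151, 198), (225, 16, 150, 151), (229, 15, 140, 113), (233, 7, 58, 96), (237, 15, 81, 123), (241, 19, 90, 210), (245, 62, 88, 96), (249, 68, 122, 67), (253, 68, 115, 115), (257, 68, 116, 112), (261, 67, 114, 112)]
400 [(205, 15, 127, 88), (209, 14, 83, 52), (213, 15, 151, 93), (217, 15, 153, 102), (221, 16, 145, 97), (225, 15, 148, 98), (229, 16, 150, 100), (233, 6, 62, 86), (237, 5, 61, 84), (241, 19, 92, 196), (245, 44, 73, 77), (249, 69, 113, 63), (253, 68, 121, 63), (257, 69, 109, 63), (261, 69, 113, 63)]
410 [(205, 16, 152, 94), (209, 16, 155, 105), (213, 16, 155, 99), (217, 16, 151, 101), (221, 16, 157, 107), (225, 16, 152, 190), (229, 16, 154, 111), (233, 5, 60, 97), (237, 5, 61, 92), (241, 18, 86, 116), (245, 26, 75, 95), (249, 69, 119, 62), (253, 68, 121, 63), (257, 67, 120, 64), (261, 69, 111, 62)]
416 [(205, 15, 145, 97), (209, 16, 151, 101), (213, 16, 153, 105), (217, 15, 149, 96), (221, 15, 149, 111), (225, 16, 149, 181), (229, 16, 149, 113), (233, 10, 81, 98), (237, 14, 133, 107), (241, 19, 81, 120), (245, 23, 81, 101), (249, 69, 114, 58), (253, 67, 114, 58), (257, 67, 117, 59), (261, 69, 128, 60)]
```

>>> step_arm(
  jaw=[0.55,0.55,0.55,0.55,0.55],
  xyz=[
    [0.001,-0.002,0.03],
    [0.001,-0.002,0.065],
    [0.001,-0.002,0.1],
    [0.001,-0.002,0.125],
    [0.001,-0.002,0.14],
  ],
  rotation=[
    [0,0,0],
    [0,0,0],
    [0,0,0],
    [0,0,0],
    [0,0,0],
  ],
)

```text
clock: 16.18
tool_pos: [0.4337, -0.0055, 0.0206]
tcp_rot: [0.001, -0.001, 1.0, 0.0]
force: [0.9, 0.3, -1.1]
gripper_width: 0.0579
gripper_force: 96.5
```

>>> step_arm(
  jaw=[0.55,0.55,0.55,0.55,0.55],
  xyz=[
    [0,0,0],
    [0,0,0.004],
    [0,0,0.008],
    [0,0,0.012],
    [0,0,0.012],
  ],
  rotation=[
    [0,0,0],
    [0,0,0],
    [0,0,0],
    [0,0,0],
    [0,0,0],
  ],
)

```text
clock: 16.8
tool_pos: [0.4335, -0.0061, 0.0093]
tcp_rot: [0.001, -0.001, 1.0, 0.0]
force: [-0.5, -0.4, -2.0]
gripper_width: 0.0581
gripper_force: 96.5
```

```bash
python3 tgt.py .433 -.006 -.01
python3 - <<'E'
from h import *
from cell import manip
m=manip.get_image('side');cv2.imwrite('pics/tray2.png',m['pixels'][:,:,::-1])
hsv=cv2.cvtColor(m['pixels'],cv2.COLOR_RGB2HSV);P=np.array(manip.read_state()['tool_pos'])
k=((hsv[...,0]<18)&(hsv[...,1]>50)).astype(np.uint8);z=np.zeros_like(k);z[225:320,335:430]=k[225:320,335:430]
n,l,st,ce=cv2.connectedComponentsWithStats(z);print([st[i].tolist() for i in range(1,n) if st[i][4]>40])
for dz in(0,.015): print(np.round(proj(m,P+np.array([[dx,.03,dz] for dx in(-.0605,.0515)]))).tolist())
for u in(405,412): print([(v,*hsv[v,u].tolist()) for v in range(255,300,3)])
E
```

```text
16.8 [-0.17  0.55  0.1   2.27 -0.17  0.33  1.65] [ 0.4335 -0.0061  0.0093] [0.0005 0.0001 0.0193] [0.0002 0.0018 0.0016]
[[425, 245, 5, 29, 99], [356, 250, 54, 34, 1265]]
[[406.0, 288.0], [354.0, 286.0]]
[[407.0, 284.0], [354.0, 282.0]]
[(255, 15, 150, 100), (258, 15, 151, 105), (261, 15, 149, 108), (264, 15, 146, 103), (267, 16, 150, 104), (270, 16, 151, 183), (273, 16, 152, 174), (276, 16, 152, 116), (279, 8, 66, 100), (282, 10, 80, 99), (285, 69, 112, 64), (288, 69, 119, 73), (291, 68, 119, 120), (294, 68, 116, 119), (297, 68, 118, 117)]
[(255, 68, 112, 66), (258, 68, 114, 65), (261, 66, 110, 65), (264, 70, 118, 65), (267, 68, 116, 64), (270, 69, 110, 65), (273, 69, 116, 64), (276, 67, 124, 64), (279, 67, 122, 71), (282, 68, 118, 115), (285, 68, 120, 85), (288, 68, 120, 119), (291, 68, 115, 120), (294, 68, 116, 117), (297, 68, 116, 119)]
```

>>> step_arm(
  jaw=[0.55,0.55,0.55,0.55,0.55],
  xyz=[
    [0,0,0.003],
    [0,0,0.006],
    [0,0,0.009],
    [0,0,0.011],
    [0,0,0.011],
  ],
  rotation=[
    [0,0,0],
    [0,0,0],
    [0,0,0],
    [0,0,0],
    [0,0,0],
  ],
)

```text
clock: 17.48
tool_pos: [0.4334, -0.0061, -0.0018]
tcp_rot: [0.001, -0.001, 1.0, 0.0]
force: [-0.2, -0.2, -1.2]
gripper_width: 0.0582
gripper_force: 96.5
```

>>> step_arm(
  jaw=[0.55,0.55,0.55,0.55],
  xyz=[
    [0,0,0.0015],
    [0,0,0.003],
    [0,0,0.004],
    [0,0,0.004],
  ],
  rotation=[
    [0,0,0],
    [0,0,0],
    [0,0,0],
    [0,0,0],
  ],
)

```text
clock: 17.98
tool_pos: [0.4335, -0.0061, -0.0056]
tcp_rot: [0.001, -0.001, 1.0, 0.0]
force: [-0.7, 0.9, -0.7]
gripper_width: 0.0581
gripper_force: 96.5
```

>>> step_arm(
  jaw=[0.55,0.55,0.55,0.55],
  xyz=[
    [0,0,0.001],
    [0,0,0.002],
    [0,0,0.002],
    [0,0,0.002],
  ],
  rotation=[
    [0,0,0],
    [0,0,0],
    [0,0,0],
    [0,0,0],
  ],
)

```text
clock: 18.48
tool_pos: [0.4335, -0.0061, -0.0076]
tcp_rot: [0.001, -0.001, 1.0, 0.0]
force: [0.3, 0.5, -0.8]
gripper_width: 0.058
gripper_force: 96.5
```

>>> step_arm(
  jaw=[0.55,0.55,0.55],
  xyz=[
    [0,0,0.001],
    [0,0,0.002],
    [0,0,0.002],
  ],
  rotation=[
    [0,0,0],
    [0,0,0],
    [0,0,0],
  ],
)

```text
clock: 18.85
tool_pos: [0.4335, -0.0061, -0.0097]
tcp_rot: [0.001, -0.001, 1.0, 0.0]
force: [0.1, -1.0, -2.4]
gripper_width: 0.0579
gripper_force: 96.5
```

>>> step_arm(
  jaw=[0.55,0.55,0.55],
  xyz=[
    [0,0,0.001],
    [0,0,0.0015],
    [0,0,0.0015],
  ],
  rotation=[
    [0,0,0],
    [0,0,0],
    [0,0,0],
  ],
)

```text
clock: 19.23
tool_pos: [0.4336, -0.0061, -0.011]
tcp_rot: [0.001, -0.001, 1.0, 0.0]
force: [-0.5, -0.1, 1.0]
gripper_width: 0.0579
gripper_force: 96.7
```

>>> step_arm(
  jaw=[0.55,0.55,0.55],
  xyz=[
    [0,0,0.0005],
    [0,0,0.0008],
    [0,0,0.0008],
  ],
  rotation=[
    [0,0,0],
    [0,0,0],
    [0,0,0],
  ],
)

```text
clock: 19.6
tool_pos: [0.4336, -0.0061, -0.0111]
tcp_rot: [0.001, -0.001, 1.0, 0.0]
force: [-3.5, 1.6, 19.3]
gripper_width: 0.0583
gripper_force: 99.0
```

>>> step_arm(
  jaw=[0.55,0.68,0.75,0.85,0.9],
  xyz=[
    [0,0,-0.0007],
    [0,0,-0.0007],
    [0,0,-0.0007],
    [0,0,-0.0007],
    [0,0,-0.0007],
  ],
  rotation=[
    [0,0,0],
    [0,0,0],
    [0,0,0],
    [0,0,0],
    [0,0,0],
  ],
  newtons=20,
)

```text
clock: 20.23
tool_pos: [0.4336, -0.0061, -0.0113]
tcp_rot: [0.001, -0.001, 1.0, 0.0]
force: [0.1, -0.7, -0.1]
gripper_width: 0.0769
gripper_force: 0.0
```

>>> step_arm(
  jaw=[0.95,0.95,0.95,0.95,0.95],
  xyz=[
    [0,0,0],
    [0,0,-0.01],
    [0,0,-0.03],
    [0,0,-0.07],
    [0,0,-0.12],
  ],
  rotation=[
    [0,0,0],
    [0,0,0],
    [0,0,0],
    [0,0,0],
    [0,0,0],
  ],
)

```text
clock: 20.85
tool_pos: [0.4326, -0.0062, 0.1102]
tcp_rot: [0.0, -0.001, 1.0, -0.0]
force: [2.0, 1.0, 0.2]
gripper_width: 0.0812
gripper_force: 0.0
```

>>> step_arm(
  jaw=[0.95,0.95,0.95,0.95,0.95],
  xyz=[
    [0,0,-0.05],
    [0,0,-0.09],
    [-0.0,0.05,-0.1],
    [-0.0,0.1,-0.1],
    [0,0.15,-0.1],
  ],
  rotation=[
    [0,0,0],
    [0,0,0],
    [0,0,0],
    [0,0,0],
    [0,0,0],
  ],
)

```text
clock: 21.48
tool_pos: [0.4326, 0.1451, 0.2099]
tcp_rot: [0.002, -0.0, 1.0, 0.0]
force: [1.0, -0.2, 0.1]
gripper_width: 0.0813
gripper_force: 0.0
```

```bash
python3 feet.py
python3 - <<'E'
from h import *
from cell import manip
for c in('side','top'):
    m=manip.get_image(c);cv2.imwrite(f'pics/end_{c}.png',m['pixels'][:,:,::-1])
    hsv=cv2.cvtColor(m['pixels'],cv2.COLOR_RGB2HSV); k=cv2.inRange(hsv,(10,90,60),(20,255,255)); z=np.zeros_like(k)
    y0,y1,x0,x1=(245,300,350,420) if c=='side' else(262,322,286,340)
    z[y0:y1,x0:x1]=k[y0:y1,x0:x1]
    cn=max(cv2.findContours(z,0,2)[0],key=cv2.contourArea); b=cv2.boxPoints(cv2.minAreaRect(cn)); w=ray(m,b,.04); print(c,cv2.contourArea(cn),np.round(w,3).tolist(),w.mean(0))
E
python3 loc.py
```

```text
side -0.018 [123, 124, 123, 122, 124, 123, 122, 122, 122, 122, 121, 122, 122, 120, 122, 122, 108, 40, 40, 38, 39, 39, 38, 37, 38, 37, 38, 61, 119, 117, 53, 53, 53, 53, 53, 53, 53, 53, 53, 53, 53, 53, 53, 53, 53, 54, 54, 53, 55, 54, 56, 55, 45, 41, 42, 43, 42, 43, 42, 43, 42, 46, 45, 55, 55, 55, 54, 55, 56, 55, 55, 55, 54, 54, 54, 54, 53, 54, 53, 53, 53, 53, 53, 53, 52, 49]
side 0.018 [123, 124, 123, 124, 122, 123, 123, 122, 123, 122, 122, 123, 124, 124, 123, 123, 110, 39, 37, 37, 36, 37, 38, 37, 38, 39, 38, 65, 124, 116, 54, 53, 53, 55, 54, 55, 55, 54, 55, 53, 54, 54, 54, 55, 54, 55, 56, 55, 54, 57, 57, 56, 45, 42, 45, 44, 43, 44, 44, 44, 44, 44, 44, 54, 55, 54, 53, 54, 54, 53, 53, 53, 54, 53, 53, 53, 54, 52, 53, 53, 53, 53, 53, 52, 51, 51]
top -0.018 [50, 49, 48, 52, 47, 50, 48, 43, 47, 47, 47, 47, 46, 46, 48, 50, 49, 50, 53, 52, 52, 46, 54, 51, 50, 49, 51, 50, 49, 48, 42, 35, 39, 42, 47, 48, 51, 47, 49, 51, 45, 30, 34, 34, 34, 33, 34, 36, 40, 39, 40, 39, 40, 41, 29, 27, 27, 26, 25, 26, 28, 27, 24, 26, 32, 34, 33, 33, 33, 33, 33, 33, 33, 33, 34, 33, 33, 32, 32, 33, 33, 33, 31, 41, 4
[... 167 characters left out ...]
9, 47, 47, 45, 32, 34, 34, 34, 33, 33, 34, 40, 36, 40, 40, 43, 40, 30, 28, 27, 27, 25, 26, 27, 26, 25, 25, 33, 33, 35, 34, 34, 32, 32, 34, 33, 34, 33, 35, 34, 35, 32, 34, 33, 33, 33, 39, 41, 47]
tray [[0.347, 0.063, 0.02], [0.499, 0.064, 0.02], [0.497, -0.077, 0.02], [0.345, -0.075, 0.02]] [ 0.4222175  -0.00629907  0.02      ]
side 827.5 [[0.484, -0.033, 0.04], [0.411, -0.036, 0.04], [0.413, 0.041, 0.04], [0.483, 0.044, 0.04]] [0.44786402 0.00396167 0.04      ]
top 1145.0 [[0.483, 0.022, 0.04], [0.483, -0.038, 0.04], [0.37, -0.037, 0.04], [0.371, 0.022, 0.04]] [ 0.42679048 -0.00786994  0.04      ]
clock 21.725 sth mm [ 50.5 -58.2 155.2] F slope [0.5 0.4 0.1] Tq [0.   0.04 0.03] w 81.1 gf 0.0
```

```bash
python3 -c "
from cell import manip
print(manip.finish_job())"
```

```text
the job is handed in; nothing more can be done
None
```

I drew the block up and lifted it out between the plates with no sign of contact in the force readings. The feet ran down to the stop, the block now lies flat and same side up in the green tray, and I handed the job in at about 21.8 s.

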